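# Drain the boiler tap into the hung drip cup

### The arm

A 6-joint arm with a two-finger parallel gripper is mounted at the origin on the work surface. World frame = base frame: x ahead of the robot, y to its left, z up, the work surface at z = 0. Lengths are in m, angles in rad, forces in N, time in s.
With the tool pointing down it reaches from about 0.35 to 0.775 m from the base axis. Payload 5.5 kg.
Tool frame: the origin (TCP) lies on the centre line of the jaws, within the pads' length; the fingertips stand 17 mm ahead of it and the grasp point (between the pads) lies 2 mm behind it (manip.tip_extent is the distance from the TCP to the fingertips, in m); z points along the fingers, y is the line along which they close (so a half turn about z gives the same grasp; the last joint's range is limited). The gripper opens to 85 mm and grips with 20 to 120 N. Pads are 22 mm wide; open, the fingers measure 114 mm over their backs; the gripper's body (76 mm by 85 mm) begins 54 mm behind the grasp point. The pads swing forward as they close: fully open they stand 13 mm farther back than shut.
Start: joints at [1.149, 0.313, 0.046, 1.304, 0, 1.431], TCP at [0.16, 0.552, 0.248] pointing down, gripper open.
Joint ranges: [-2.76, 2.76], [-0.86, 1.69], [-1.03, 1.26], [-2.2, 2.34], [-1.47, 1.5], [-3.14, 3.14]. Speed limits (rad/s): [2.57, 2.57, 3.14, 3.14, 3.14, 3.14].

### API

Orientations are given as [roll, pitch, yaw] about the fixed x, y, z axes, in that order (R = Rz(yaw) Ry(pitch) Rx(roll)).
In Python, from plant import manip, eyes, ticket gives the robot as it stands.
- The arm moves only by the tool apply_moves, never from a script. Its argument "deltas" is a list of rows, each a list of 7 numbers: the shift along the tool's x, y, z normalised to -1 to 1, where 1 is 120 mm, then the turn, a rotation vector about the tool's x, y, z normalised to -1 to 1, where 1 is 30 degrees, then the opening, from 0 (shut) to 1 (fully open). In form: [[dx, dy, dz, ax, ay, az, hand], ...]. A call has exactly 5 rows; each row shifts and turns the commanded pose from where the row before left it, along the tool's axes as they then stand; what a row does not reach is not made up. A row lasts 1/12 s, in which the tool goes at most 41.7 mm and 7.16 degrees, less where a joint would pass 70% of its speed; a pose out of reach is approached as far as the arm can. A call with a number of a shift or a turn outside -1 to 1 is refused whole. A call with a gripper value outside its range is refused whole. The fingers move at their own pace and stop on an object; "grip_force" is the grip in N (left out, the last holds). Time passes only in rows, so rows that do not move let the fingers close, or fill a call up. It gives the time, the measured TCP pose, the force, the opening and the grip force at its end, in the units of the state.
- manip.sense(): the state, without advancing time (a new reading comes with each control period).
- eyes.read_camera(name): name is "side" or "top" or "wrist"; returns a dict with "pixels" (400x640x3 uint8, red, green, blue), "fx", "fy", "cx", "cy" (pixels), "dist_coeffs" ([k1, k2, p1, p2, k3] as OpenCV has them; the pictures are not rectified), "xyz" and "orientation" of the camera in the world. Camera axes: x right, y down, z forward; pixel columns grow to the right and rows downward; lengths in m; the calibration is good to about 2 mm. A picture is of the moment at which its call begins. There is no depth.
- ticket.finish_job(): hands the job in; it is judged then, once.
The state is a dict: "t": time; "q": joint angles; "joint_vel": joint speeds; "joint_efforts": joint torques, N m; "eef_pos": TCP position; "eef_rot": TCP orientation; "force": force on the tool from outside, world axes, zero at the start; "wrist_torque": the same for the moment, N m; "grip_width": opening from 0.0 (shut) to 1.0 (fully open); "finger_force": force on a finger pad.
Only numpy, scipy, OpenCV 4.12 (cv2) and the standard library are available. Lean on these libraries where they do the work, as an engineer would, in place of code of your own. Each camera call takes 0.05 s, during which the arm holds its last target. There are 200 camera calls.

### The job

The water boiler has been switched off and emptied, and its tap is to be held open to drain and air. Hang the steel drip cup by its eye on the upturned peg under the tap, handle outward, and let go of it; then flip the red safety catch right over to its far side, pull the blue tap lever outward all the way to its stop and keep holding it there: finish while holding the lever open. Leave the cup hanging, and leave the other things on the counter where they are.

Things in the scene. Friction and masses are not known exactly. Their poses are not given: they have to be found in the camera images.
- boiler: Steel counter-top water boiler, a box 250 (x) x 240 (y) x 330 mm high, fixed. Origin: centre of its underside, on the counter. Its -x axis points out of the flat front panel that carries the tap (panel face at x = -125 mm), z up; 'out' below means along this -x from the panel. Lid knob on top to 364 mm. Tap shank 172 mm up, spout and lever 55 mm out.
- peg (a point): The hanging peg under the tap: a round black rod 7 mm thick that stands level out of the front panel, its end turned up. The point is on its level part's axis, 4 mm out, 95 mm above the counter. A 4 mm eye plate has a gap of 9 mm between panel and upturned end; the end stands 8 mm above the level part's top (top of the peg at 106.5 mm, reaching 17 mm out).
- spout (a point): Centre of the tap's downward spout mouth, 55 mm out from the panel, 136 mm above the counter, 16 mm across: 41 mm above the peg's level part. The cup and its eye plate must pass under it.
- drip_cup: Loose steel hang-on cup, 110 to 180 g, upright: 90 (x) x 70 (y) x 45 mm high, origin: centre of underside. Eye plate 40 mm wide, 4 thick, flush with its end face x = +45 mm, rises to z = 84. Wooden handle 12 wide, 10 high, from x = -45 to -153 mm. Hung: axes parallel to the boiler's, end face against the panel, underside 22 mm above the counter; it stays level by itself (within 5 degrees).
- cup_eye (a point): Centre of the round eye (24 mm hole along the cup's x, through the eye plate), 64 mm above the cup's underside, at x = +43 mm in the cup's frame.
- cup_handle (a point): Grip point on the cup's handle, 110 mm from the cup's centre towards -x, 36 mm above the underside (middle of the handle's height).
- safety_catch (a joint): Turn of the red safety catch, rad: 0 = closed, level across the lever's front, blocking it; grows as its free end is swung up and over; 3.1 = its stop, level on the other side, lever free. Axis along the boiler's x. Light (under 1 N at the pin); let go, it falls back to 0 or on to 3.1, whichever side of upright (1.57) it is.
- catch_pivot (a point): Pivot of the red catch: beside the lever towards the boiler's +y (26 mm from the lever's middle plane), 65 mm out from the panel, 228 mm above the counter.
- catch_pin (a point): Middle of the catch's red thumb pin: round, 12 mm thick, 34 mm long along the boiler's x, sticking out of the catch bar's free end from 68 to 102 mm out; 84 mm from the pivot axis (closed: towards the boiler's -y, at pivot height 228 mm). The bar (12 high, 7 thick, 61 to 69 mm out) joins pin and pivot. Moves with the catch.
- tap_lever (a joint): Angle of the tap lever, rad: 0 = upright, tap shut; grows as the lever's top is pulled outward (boiler's -x); 0.65 = its stop, tap fully open. A spring shuts it again: 3 N at the grip at first, 6 N at the stop. With the catch closed it moves no more than about 0.2, however hard it is pulled.
- lever_pivot (a point): Pivot of the tap lever, 55 mm out from the panel, 205 mm above the counter; axis along the boiler's y.
- lever_grip (a point): Grip point in the blue lever handle, 67 mm from the lever's pivot (272 mm above the counter when shut). The handle is 14 (boiler x) x 18 (boiler y) x 53 mm long, from 42 to 95 mm above the pivot when shut (top at 300 mm). Moves with the lever; this point's z axis runs along it.
- thali: Cream round divided melamine plate, 270 mm across, 24 mm high; origin: centre of its underside. Leave it.
- glass1: Steel tumbler 74 mm across, 115 mm high; origin: centre of its underside. Leave it.
- glass2: A like steel tumbler; origin: centre of its underside. Leave it.
- spatula: Orange hard silicone spatula, 270 mm long, lying flat; origin at its underside. Leave it.
- spice_box: Round steel spice box with a lid, 194 mm across, 90 mm high; origin: centre of its underside. Leave it.

How it is judged:
On the way, in this order (a step that is already met when the one before it is completed fails the run):
1. the drip cup hangs by its eye on the peg, level, and is let go (x of cup_eye in the frame of boiler between -0.141 and -0.119 m and y of cup_eye in the frame of boiler between -0.012 and 0.012 m and z of cup_eye in the frame of boiler between 0.078 and 0.0945 m and angle between drip_cup's own z axis and vertical below 0.17 rad and contact force between drip_cup and boiler above 0.3 N and contact force between drip_cup and the arm below 0.05 N and contact force between drip_cup and the fingers below 0.05 N), for 0.2 s.
2. the safety catch is flipped over to its far side (value of joint safety_catch above 2.6 rad), for 0.2 s.
3. the fingers hold the tap lever pulled to its stop (value of joint tap_lever above 0.5 rad and contact force between the fingers and tap_lever above 0.5 N), for 0.5 s.
At the end, for the whole second after the job is handed in: The fingers hold the lever within 0.15 rad of its open stop; the catch is past 2.6 rad; the cup hangs on the peg, untouched, level within 10 degrees, its eye within 12 mm sideways, 15 mm of the panel and 8 mm in height of its hung place (all of step 1 and all of step 3 and value of joint safety_catch above 2.6 rad); the arm keeps its last pose, push and grip.
It fails at once if the lever is forced open with the safety catch still across it (value of joint tap_lever above 0.25 rad and value of joint safety_catch below 1.2 rad).
It fails at once if another thing on the counter is pushed more than 3 cm (distance of any of thali, glass1, glass2, spatula, spice_box from where it was at the start of the episode above 0.03 m).
It also fails if it takes over 61 s, if anything falls off the work surface, if the arm or the gripper's body presses on something with over 40 N, if the wrist force passes 120 N, or if a joint passes its speed limit or range.

## Working session

There is one attempt and no reset: what is moved stays moved. The work goes in short steps, Python scripts to look and compute and a tool call to move; the robot and the scene stay as the last step left them, time stands still between calls to the robot, and variables do not carry over. Pictures are saved under pics/ and viewed, at most 10 in all, crops included, and the job is handed in when it is done.

Besides the shell and the picture viewer there is one more tool, called as a command line: name --pt "numbers of a row" for each row, then --argument value for the rest. apply_moves: Moves the arm, as the interface text tells. Its arguments: {"type":"object","properties":{"deltas":{"type":"array","items":{"type":"array","items":{"type":"number","minimum":-1,"maximum":1}}},"grip_force":{"type":"number"}},"required":["deltas"]}

```bash
ls; mkdir -p pics; python3 - <<'E'
from plant import manip, eyes
import cv2,numpy as np
s=manip.sense();print({k:np.round(v,3) for k,v in s.items()}, manip.tip_extent)
for n in("side","top"):
    c=eyes.read_camera(n);cv2.imwrite(f"pics/{n}0.png",c["pixels"][:,:,::-1]);print(n,{k:np.round(v,4) for k,v in c.items() if k!="pixels"})
E
```

```text
pics
{'t': np.float64(0.0), 'q': array([1.149, 0.314, 0.045, 1.304, 0.   , 1.431]), 'joint_vel': array([-0.002, -0.001,  0.001, -0.001,  0.001,  0.   ]), 'joint_efforts': array([-0.0000e+00, -4.8063e+01,  2.9853e+01,  2.0000e-02,  0.0000e+00,
        0.0000e+00]), 'eef_pos': array([0.16 , 0.552, 0.247]), 'eef_rot': array([-3.14, -0.  ,  2.86]), 'force': array([ 0.592,  0.48 , -0.307]), 'wrist_torque': array([-0.016, -0.029,  0.019]), 'finger_force': np.float64(0.0), 'grip_width': np.float64(1.001)} 0.017
side {'fx': np.float64(396.2753), 'fy': np.float64(396.2753), 'cx': np.float64(319.1901), 'cy': np.float64(199.621), 'dist_coeffs': array([-0.0137,  0.    ,  0.    ,  0.    ,  0.    ]), 'xyz': array([-0.0808, -0.7449,  1.0869]), 'orientation': array([-2.289 ,  0.0091, -0.6971])}
top {'fx': np.float64(363.0612), 'fy': np.float64(363.0612), 'cx': np.float64(322.9812), 'cy': np.float64(204.8103), 'dist_coeffs': array([0.0117, 0.    , 0.    , 0.    , 0.    ]), 'xyz': array([0.3804, 0.0173, 1.3262]), 'orientation': array([-2.9916,  0.0151, -1.5915])}
```

View pics/side0.png

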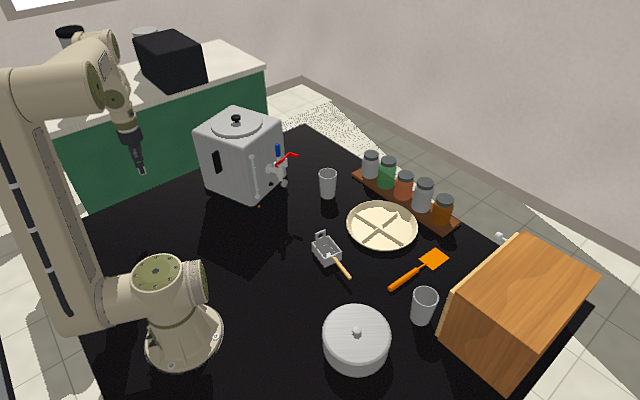

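View pics/top0.png

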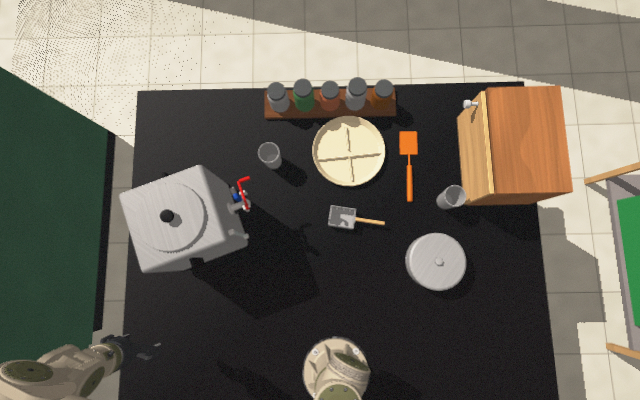

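Side view: boiler around (240,155) with the tap at about (278,160); cup at (327,248), handle end (350,277). Top view: boiler (170,220), its tap facing right at (238,198), cup (342,216) with its handle pointing right. I'll zoom in on the boiler and cup.

```bash
python3 - <<'E'
import cv2,numpy as np
t=cv2.imread("pics/top0.png");s=cv2.imread("pics/side0.png")
z=lambda im,x,y,w,h,f:cv2.resize(im[y:y+h,x:x+w],None,fx=f,fy=f,interpolation=cv2.INTER_CUBIC)
a=z(t,110,150,150,130,4);# 600x520
cv2.imwrite("pics/a.png",a)
b=z(t,320,195,75,45,5);c=z(s,300,220,60,65,5);d=z(s,240,125,75,65,5)
o=np.zeros((560,780,3),np.uint8);o[:225,:375]=b;o[230:230+325,:300]=c;o[230:555,380:755]=d
cv2.imwrite("pics/b.png",o)
E
```

```text
(no output)
```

View pics/a.png

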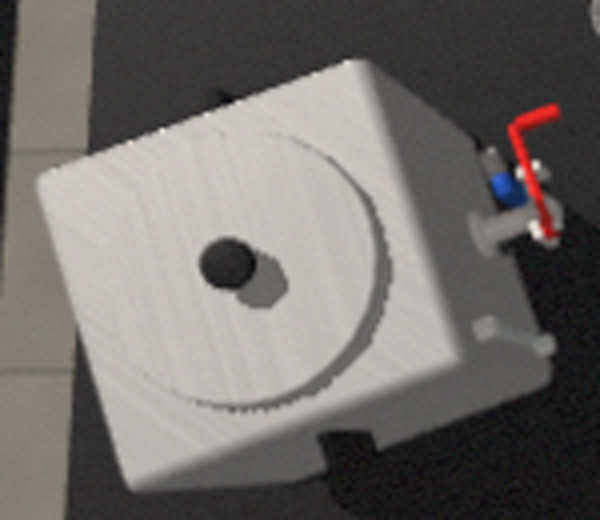

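View pics/b.png

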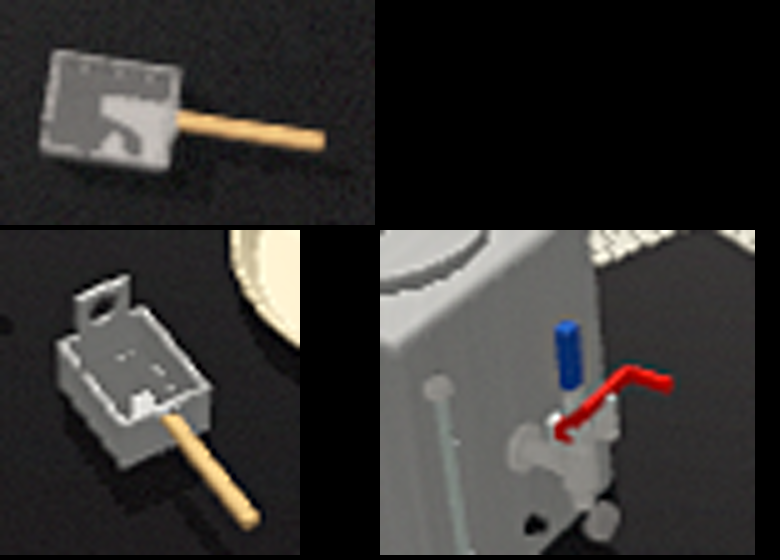

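Crop 1: boiler top corners at (120.5,193.8), (201.3,165), (225.5,240), (143.3,272.5); knob at (167,216). The red catch is closed with its free end up-image, and the lever sits just left of it. Crop 2: the cup's eye plate is at its left end and the handle runs right to (385,223).

```bash
cat > h.py <<'E'
import numpy as np,cv2
from scipy.spatial.transform import Rotation as R
from plant import manip,eyes
def ray(c,uv):
    K=np.array([[c["fx"],0,c["cx"]],[0,c["fy"],c["cy"]],[0,0,1]])
    p=cv2.undistortPoints(np.array(uv,float).reshape(-1,1,2),K,np.array(c["dist_coeffs"]))[:,0]
    d=np.c_[p,np.ones(len(p))]@R.from_euler("xyz",c["orientation"]).as_matrix().T
    return np.array(c["xyz"]),d
def onz(c,uv,z):
    o,d=ray(c,uv);return o+d*((z-o[2])/d[:,2])[:,None]
def meet(c1,u1,c2,u2):
    o1,d1=ray(c1,[u1]);o2,d2=ray(c2,[u2]);A=np.c_[d1[0],-d2[0]]
    t=np.linalg.lstsq(A,o2-o1,rcond=None)[0];p,q=o1+t[0]*d1[0],o2+t[1]*d2[0]
    return (p+q)/2,np.linalg.norm(p-q)
def fit2(model,pts):
    m,p=np.array(model,float),np.array(pts)[:,:2];mc,pc=m.mean(0),p.mean(0);a,b=m-mc,p-pc
    th=np.arctan2((a[:,0]*b[:,1]-a[:,1]*b[:,0]).sum(),(a*b).sum());c,s=np.cos(th),np.sin(th)
    M=np.array([[c,-s],[s,c]]);t=pc-M@mc;return t,th,np.linalg.norm(a@M.T-b,axis=1)
def blobs(c,lo,hi,box=None,n=3):
    m=cv2.inRange(cv2.cvtColor(c["pixels"],cv2.COLOR_RGB2HSV),lo,hi)
    if box: k=np.zeros_like(m);x,y,w,h=box;k[y:y+h,x:x+w]=1;m*=k
    return m
E
python3 - <<'E'
from h import *
T=eyes.read_camera("top");S=eyes.read_camera("side");pr=lambda *a:print(*[np.round(x,4) for x in a])
cor=np.array([(42,175),(365,60),(462,360),(133,490)])/4+[110,150]
# -> back +y?, front -y(world+x), front +y, back
P=onz(T,cor,.33);pr(P)
t,th,e=fit2([(.125,-.12),(-.125,-.12),(-.125,.12),(.125,.12)],P);pr("boiler",t,th,e)
k=onz(T,[(110+57,150+66)],.36);pr("knob",k)
def mid(c,lo,hi,box):
    v,u=np.nonzero(blobs(c,lo,hi,box));return np.c_[u,v]
for n,c,b in(("T",T,(220,160,50,60)),("S",S,(255,130,60,50))):
    r=mid(c,(0,150,90),(8,255,255),b);bl=mid(c,(105,150,60),(128,255,255),b)
    pr(n,"blue",bl.mean(0),bl.min(0),bl.max(0),"red",r.min(0),r.max(0))
pr("lever meet",*meet(T,mid(T,(105,150,60),(128,255,255),(220,160,50,60)).mean(0),S,mid(S,(105,150,60),(128,255,255),(255,130,60,50)).mean(0)))
pr("pin outer end",*meet(T,(110+558/4,150+112/4),S,(240+(668-380)/5,125+(383-230)/5)))
pr("pin root",*meet(T,(110+515/4,150+128/4),S,(240+(628-380)/5,125+(372-230)/5)))
C=onz(T,np.array([(55,52),(180,68),(168,170),(42,155)])/5+[320,195],.045);pr(C)
t,th,e=fit2([(.045,-.035),(-.045,-.035),(-.045,.035),(.045,.035)],C);pr("cup",t,th,e)
H=mid(T,(8,80,120),(25,255,255),(350,205,45,30))
w=onz(T,H,.041);d=w[:,:2];u=np.linalg.svd(d-d.mean(0),full_matrices=False)[2][0];pr("handle mid",d.mean(0),np.arctan2(u[1],u[0]),np.ptp((d-d.mean(0))@u))
Hs=mid(S,(8,80,120),(25,255,255),(325,250,35,35));d=onz(S,Hs,.041)[:,:2];u=np.linalg.svd(d-d.mean(0),full_matrices=False)[2][0];pr("handle S",d.mean(0),np.arctan2(u[1],u[0]),np.ptp((d-d.mean(0))@u))
g=onz(T,[(268,158),(349,150)],.05);pr("glass,thali",g)
E
```

```text
[[0.5757 0.5958 0.33  ]
 [0.6532 0.3716 0.33  ]
 [0.4398 0.2986 0.33  ]
 [0.3569 0.5202 0.33  ]]Traceback (most recent call last):
  File "<stdin>", line 6, in <module>
  File "<stdin>", line 2, in <lambda>
    return _wrapfunc(a, 'round', decimals=decimals, out=out)
    return _wrapit(obj, method, *args, **kwds)
    result = getattr(arr, method)(*args, **kwds)
numpy._core._exceptions._UFuncNoLoopError: ufunc 'multiply' did not contain a loop with signature matching types (dtype('<U6'), dtype('float64')) -> None
```

```bash
cat >> h.py <<'E'
def pr(*a): print(*[x if isinstance(x,str) else np.round(x,4).tolist() for x in a])
def px(c,lo,hi,box):
    v,u=np.nonzero(blobs(c,lo,hi,box));return np.c_[u,v].astype(float)
E
python3 - <<'E'
from h import *
T=eyes.read_camera("top");S=eyes.read_camera("side");mid=px
cor=np.array([(42,175),(365,60),(462,360),(133,490)])/4+[110,150]
P=onz(T,cor,.33)
t,th,e=fit2([(.125,-.12),(-.125,-.12),(-.125,.12),(.125,.12)],P);pr("boiler",t,th,e)
pr("knob",onz(T,[(110+57,150+66)],.36))
for n,c,b in(("T",T,(220,160,50,60)),("S",S,(255,130,60,50))):
    r=mid(c,(0,150,90),(8,255,255),b);bl=mid(c,(105,150,60),(128,255,255),b)
    pr(n,"blue",bl.mean(0),bl.min(0),bl.max(0),"red",r.min(0),r.max(0))
pr("lever meet",*meet(T,mid(T,(105,150,60),(128,255,255),(220,160,50,60)).mean(0),S,mid(S,(105,150,60),(128,255,255),(255,130,60,50)).mean(0)))
pr("pin outer end",*meet(T,(110+558/4,150+112/4),S,(240+(668-380)/5,125+(383-230)/5)))
pr("pin root",*meet(T,(110+515/4,150+128/4),S,(240+(628-380)/5,125+(372-230)/5)))
C=onz(T,np.array([(55,52),(180,68),(168,170),(42,155)])/5+[320,195],.045);pr(C)
t,th,e=fit2([(.045,-.035),(-.045,-.035),(-.045,.035),(.045,.035)],C);pr("cup",t,th,e)
for c,b in((T,(350,205,45,30)),(S,(325,250,35,35))):
    d=onz(c,mid(c,(8,80,120),(25,255,255),b),.041)[:,:2];u=np.linalg.svd(d-d.mean(0),full_matrices=False)[2][0];pr("handle mid",d.mean(0),np.arctan2(u[1],u[0]),np.ptp((d-d.mean(0))@u))
pr("glass,thali",onz(T,[(268,158),(349,150)],.05))
E
```

```text
boiler [0.5064, 0.4466] 1.9094 [0.0088, 0.0085, 0.0111, 0.0069]
knob [[0.5059, 0.4492, 0.36]]
T blue [236.5208, 196.9375] [233.0, 193.0] [240.0, 201.0] red [237.0, 176.0] [249.0, 209.0]
S blue [277.2222, 149.6296] [275.0, 143.0] [279.0, 156.0] red [275.0, 152.0] [298.0, 166.0]
lever meet [0.5696, 0.2833, 0.2761] 0.0022
pin outer end [0.6366, 0.2539, 0.2346] 0.0049
pin root [0.6249, 0.2877, 0.2323] 0.0039
[[0.5716, 0.004, 0.045], [0.5581, -0.0846, 0.045], [0.4856, -0.0737, 0.045], [0.4982, 0.015, 0.045]]
cup [0.5284, -0.0348] 1.4234 [0.0021, 0.0017, 0.0016, 0.0022]
handle mid [0.5142, -0.1326] 1.3935 0.1044
handle mid [0.5154, -0.1356] -1.7328 0.108
glass,thali [[0.7502, 0.2287, 0.05], [0.7728, -0.0662, 0.05]]
```

apply_moves --pt "-0.222 -0.238 0.0 0 0 0 1" --pt "-0.222 -0.238 0.0 0 0 0 1" --pt "-0.222 -0.238 0.0 0 0 0 1" --pt "-0.222 -0.238 0.0 0 0 0 1" --pt "-0.222 -0.238 0.0 0 0 0 1"

```text
t: 0.72
eef_pos: [0.2484, 0.3766, 0.2482]
eef_rot: [3.141, 0.0, 2.861]
force: [0.3, -0.3, 0.1]
grip_width: 1.003
finger_force: 0.0
```

apply_moves --pt "-0.222 -0.238 0.0 0 0 0 1" --pt "-0.222 -0.238 0.0 0 0 0 1" --pt "-0.222 -0.238 0.0 0 0 0 1" --pt "-0.222 -0.238 0.0 0 0 0 1" --pt "-0.222 -0.238 0.0 0 0 0 1"

```text
t: 1.13
eef_pos: [0.3367, 0.2022, 0.2486]
eef_rot: [3.141, 0.001, 2.86]
force: [0.4, 0.6, 0.1]
grip_width: 1.003
finger_force: 0.0
```

apply_moves --pt "-0.222 -0.238 0.0 0 0 0 1" --pt "-0.222 -0.238 0.0 0 0 0 1" --pt "-0.222 -0.238 0.0 0 0 0 1" --pt "-0.222 -0.238 0.0 0 0 0 1" --pt "-0.222 -0.238 0.0 0 0 0 1"

```text
t: 1.55
eef_pos: [0.4251, 0.0277, 0.2486]
eef_rot: [3.141, 0.001, 2.859]
force: [0.9, 0.8, -0.1]
grip_width: 0.998
finger_force: 0.0
```

apply_moves --pt "-0.222 -0.238 0.0 0 0 0 1" --pt "-0.222 -0.238 0.0 0 0 0 1" --pt "-0.222 -0.238 0.0 0 0 0 1" --pt "-0.222 -0.238 0.0 0 0 0 1" --pt "-0.222 -0.238 0.0 0 0 0 1"

```text
t: 1.97
eef_pos: [0.5133, -0.1465, 0.2483]
eef_rot: [3.141, 0.0, 2.859]
force: [0.8, 0.9, 0.6]
grip_width: 1.001
finger_force: 0.0
```

apply_moves --pt "0 0 0 0 0 0.231 1" --pt "0 0 0 0 0 0.231 1" --pt "0 0 0 0 0 0.231 1" --pt "0 0 0 0 0 0.231 1" --pt "0 0 0 0 0 0.231 1"

```text
t: 2.38
eef_pos: [0.5128, -0.1447, 0.2481]
eef_rot: [-3.141, -0.0, 2.249]
force: [-0.7, -0.5, 1.0]
grip_width: 1.001
finger_force: 0.0
```

apply_moves --pt "0 0 0 0 0 0.231 1" --pt "0 0 0 0 0 0.231 1" --pt "0 0 0 0 0 0.231 1" --pt "0 0 0 0 0 0.231 1" --pt "0 0 0 0 0 0.231 1"

```text
t: 2.8
eef_pos: [0.5128, -0.1445, 0.2482]
eef_rot: [-3.142, -0.0, 1.644]
force: [-0.0, 0.5, 0.0]
grip_width: 1.004
finger_force: 0.0
```

apply_moves --pt "0 0 0 0 0 0.231 1" --pt "0 0 0 0 0 0.231 1" --pt "0 0 0 0 0 0 1" --pt "0 0 0 0 0 0 1" --pt "0 0 0 0 0 0 1"

```text
t: 3.22
eef_pos: [0.5128, -0.1444, 0.2483]
eef_rot: [-3.142, -0.0, 1.411]
force: [0.3, -0.7, 0.4]
grip_width: 0.996
finger_force: 0.0
```

```bash
python3 - <<'E'
from h import *
W=eyes.read_camera("wrist");cv2.imwrite("pics/w1.png",W["pixels"][:,:,::-1]);pr("cam",W["xyz"],W["orientation"],W["fx"])
d=onz(W,px(W,(8,80,100),(25,255,255),(0,0,640,400)),.041)[:,:2];u=np.linalg.svd(d-d.mean(0),full_matrices=False)[2][0]
pr("handle",len(d),d.mean(0),np.arctan2(u[1],u[0]),np.ptp((d-d.mean(0))@u))
E
```

```text
cam [0.5225, -0.0789, 0.3742] [2.8779, 0.0007, -0.1588] 323.3339
handle 8671 [0.716, -0.2137] -1.1527 0.4707
```

View pics/w1.png

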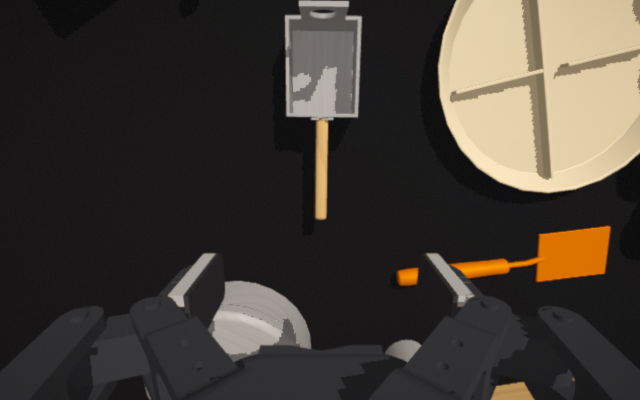

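Wrist view: the handle runs from (322,120) to (320,218), centred between the fingers, with the cup ahead. The camera sits on the cup side, so I'll lean the tool outward 30° to keep it clear of the tap. I'll refine the handle line with a tight box.

```bash
python3 - <<'E'
from h import *
W=eyes.read_camera("wrist")
d=onz(W,px(W,(8,80,100),(25,255,255),(305,119,35,105)),.041)[:,:2];u=np.linalg.svd(d-d.mean(0),full_matrices=False)[2][0];u*=np.sign(u[1])
a=(d-d.mean(0))@u;pr("handle",len(d),d.mean(0),np.arctan2(u[1],u[0]),d.mean(0)+a.min()*u,d.mean(0)+a.max()*u)
S=eyes.read_camera("side");cv2.imwrite("pics/s2.png",cv2.resize(S["pixels"][120:320,200:440,::-1],None,fx=3,fy=3))
E
```

```text
handle 1183 [0.5147, -0.1304] 1.3966 [0.5054, -0.1832] [0.5234, -0.081]
```

View pics/s2.png

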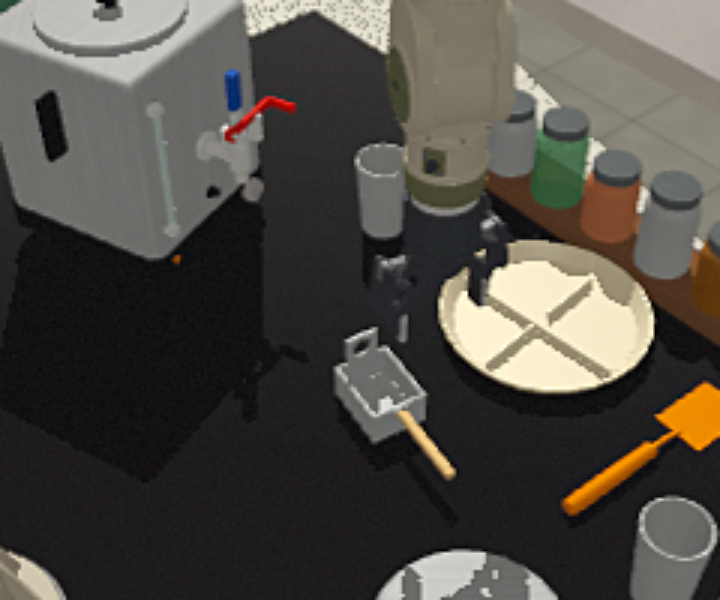

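apply_moves --pt "0 0 0 0 0.2 0 1" --pt "0 0 0 0 0.2 0 1" --pt "0 0 0 0 0.2 0 1" --pt "0 0 0 0 0.2 0 1" --pt "0 0 0 0 0.2 0 1"

```text
t: 3.78
eef_pos: [0.5134, -0.1449, 0.2494]
eef_rot: [3.137, -0.527, 1.411]
force: [0.5, 0.4, 0.2]
grip_width: 1.001
finger_force: 0.0
```

apply_moves --pt "-0.147 0 0.255 0 0 0 1" --pt "-0.147 0 0.255 0 0 0 1" --pt "-0.147 0 0.255 0 0 0 1" --pt "-0.147 0 0.255 0 0 0 1" --pt "0 0 0 0 0 0 1"

```text
t: 4.2
eef_pos: [0.5096, -0.1425, 0.1011]
eef_rot: [-3.131, -0.527, 1.404]
force: [-0.3, 1.1, -0.3]
grip_width: 1.001
finger_force: 0.0
```

```bash
python3 - <<'E'
from h import *
W=eyes.read_camera("wrist");s=manip.sense();pr(s["eef_pos"],s["eef_rot"],s["q"],s["joint_vel"])
E
```

```text
[0.5108, -0.1429, 0.1044] [-3.1345, -0.5272, 1.4053] [-0.6674, 0.4845, -0.1773, 1.1887, 0.4529, 1.0021] [0.0024, -0.0581, 0.0847, 0.0635, 0.0152, 0.002]
```

apply_moves --pt "-0.099 0 0.171 0 0 0.02 1" --pt "-0.099 0 0.171 0 0 0 1" --pt "-0.099 0 0.171 0 0 0 1" --pt "0 0 0 0 0 0 1" --pt "0 0 0 0 0 0 1"

```text
t: 4.67
eef_pos: [0.5131, -0.1445, 0.0374]
eef_rot: [-3.136, -0.524, 1.397]
force: [0.5, 0.3, 0.3]
grip_width: 1.002
finger_force: 0.0
```

apply_moves --pt "0 0 0 0 0 0 1" --pt "0 0 0 0 0 0 1" --pt "0 0 0 0 0 0 1" --pt "0 0 0 0 0 0 1" --pt "0 0 0 0 0 0 1"

```text
t: 5.08
eef_pos: [0.513, -0.1447, 0.0367]
eef_rot: [-3.137, -0.523, 1.397]
force: [0.3, -0.5, -0.1]
grip_width: 0.999
finger_force: 0.0
```

apply_moves --pt "0 0 0 0 0 0 0" --pt "0 0 0 0 0 0 0" --pt "0 0 0 0 0 0 0" --pt "0 0 0 0 0 0 0" --pt "0 0 0 0 0 0 0" --grip_force 90

```text
t: 5.5
eef_pos: [0.5126, -0.1444, 0.0358]
eef_rot: [-3.135, -0.524, 1.396]
force: [-0.2, -0.3, 0.0]
grip_width: 0.298
finger_force: 0.0
```

apply_moves --pt "0 0 0 0 0 0 0" --pt "0 0 0 0 0 0 0" --pt "0 0 0 0 0 0 0" --pt "0 0 0 0 0 0 0" --pt "0 0 0 0 0 0 0"

```text
t: 5.92
eef_pos: [0.5127, -0.1444, 0.036]
eef_rot: [-3.136, -0.524, 1.396]
force: [-0.0, -0.2, -0.7]
grip_width: 0.121
finger_force: 87.7
```

apply_moves --pt "0.1 0 -0.173 0 0 0 0" --pt "0.1 0 -0.173 0 0 0 0" --pt "0.1 0 -0.173 0 0 0 0" --pt "0 0 0 0 0 0 0" --pt "0 0 0 0 0 0 0"

```text
t: 6.33
eef_pos: [0.5137, -0.1452, 0.1086]
eef_rot: [-3.138, -0.522, 1.398]
force: [-0.1, 0.5, -1.4]
grip_width: 0.118
finger_force: 88.1
```

apply_moves --pt "0 0 0 0.098 0 -0.169 0" --pt "0 0 0 0.098 0 -0.169 0" --pt "0 0 0 0.098 0 -0.169 0" --pt "0 0 0 0.098 0 -0.169 0" --pt "0 0 0 0.098 0 -0.169 0"

```text
t: 6.75
eef_pos: [0.5123, -0.1445, 0.1061]
eef_rot: [-3.133, -0.528, 1.911]
force: [1.2, 0.1, -2.3]
grip_width: 0.121
finger_force: 88.1
```

apply_moves --pt "0.11 0.159 0.063 0 0 0 0" --pt "0.11 0.159 0.063 0 0 0 0" --pt "0.11 0.159 0.063 0 0 0 0" --pt "0.11 0.159 0.063 0 0 0 0" --pt "0.11 0.159 0.063 0 0 0 0"

```text
t: 7.17
eef_pos: [0.5773, -0.0398, 0.1058]
eef_rot: [-3.133, -0.528, 1.906]
force: [0.3, -0.3, -1.2]
grip_width: 0.119
finger_force: 88.1
```

apply_moves --pt "0.11 0.159 0.063 0 0 0 0" --pt "0.11 0.159 0.063 0 0 0 0" --pt "0.11 0.159 0.063 0 0 0 0" --pt "0.11 0.159 0.063 0 0 0 0" --pt "0.11 0.159 0.063 0 0 0 0"

```text
t: 7.58
eef_pos: [0.6418, 0.0637, 0.1055]
eef_rot: [-3.132, -0.527, 1.906]
force: [0.9, -0.3, -1.0]
grip_width: 0.12
finger_force: 88.1
```

apply_moves --pt "0 0 0 0 0 0 0" --pt "0 0 0 0 0 0 0" --pt "0 0 0 0 0 0 0" --pt "0 0 0 0 0 0 0" --pt "0 0 0 0 0 0 0"

```text
t: 8.0
eef_pos: [0.6417, 0.0615, 0.1073]
eef_rot: [-3.134, -0.527, 1.906]
force: [0.3, -0.1, -1.8]
grip_width: 0.117
finger_force: 88.1
```

```bash
python3 - <<'E'
from h import *
W=eyes.read_camera("wrist");s=manip.sense();pr(s["eef_pos"],s["eef_rot"],s["q"],W["xyz"],W["orientation"]);cv2.imwrite("pics/w3.png",W["pixels"][:,:,::-1])
E
```

```text
[0.6419, 0.0615, 0.1075] [-3.1345, -0.5266, 1.9057] [-0.2197, 0.7194, 0.247, 1.4018, 0.4373, 0.9463] [0.6438, 0.0565, 0.2493] [-2.8783, 0.0071, 0.3392]
```

View pics/w3.png

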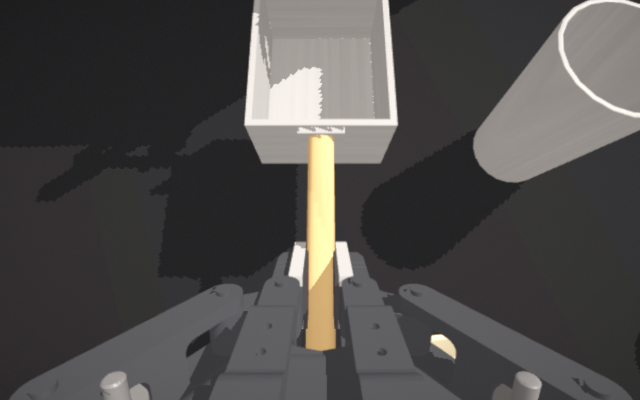

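Wrist view: the cup is held straight and level; handle (320,140–345), clear of glass1 at the right. The peg isn't visible here. I'll look for it and the eye from the side camera.

```bash
python3 - <<'E'
from h import *
S=eyes.read_camera("side");im=cv2.imread("pics/side0.png")
B=np.array([.507,.449,0]);xb=np.array([np.cos(1.909),np.sin(1.909),0])
g=cv2.cvtColor(im,cv2.COLOR_BGR2GRAY);m=np.zeros_like(g);m[176:192,264:280]=(g[176:192,264:280]<45)*255
n,l,st,ce=cv2.connectedComponentsWithStats(m);pr(st,ce)
o,d=ray(S,[(271,183.6)]);t=((B-o)@xb-.137)/(d@xb);p=o+t[:,None]*d
yb=np.array([-xb[1],xb[0],0]);pr("peg tip guess in boiler",(p-B)@xb,(p-B)@yb,p[:,2])
now=S["pixels"][:,:,::-1]
o=np.hstack([cv2.resize(im[165:200,255:295],None,fx=9,fy=9),cv2.resize(now[140:230,260:350],(315,315)) ]);cv2.imwrite("pics/s4.png",o)
E
```

```text
[[0, 0, 640, 400, 255936], [269, 182, 4, 4, 12], [270, 183, 10, 9, 52]] [[319.5112, 199.503], [270.3333, 183.5], [275.8846, 188.2885]]
peg tip guess in boiler [-0.137] [0.0028] [0.1062]
```

View pics/s4.png

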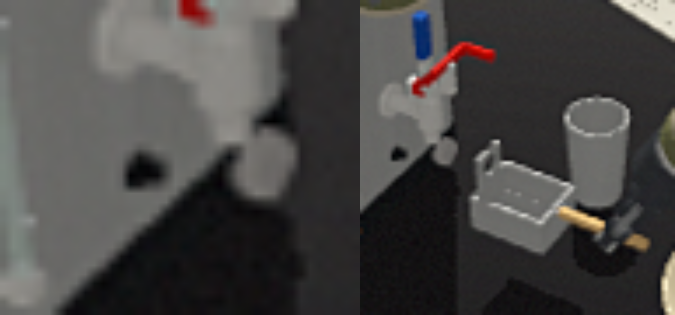

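The peg shows as a dark spot at (271,184), which puts it within ~3 mm of the boiler's middle plane. The eye hole is at about (296,187) and the cup is level. Next I'll compare the eye with the peg using this same camera.

```bash
python3 - <<'E'
from h import *
S=eyes.read_camera("side");s=manip.sense()
B=np.array([.507,.449,0]);xb=np.array([np.cos(1.909),np.sin(1.909),0]);yb=np.array([-xb[1],xb[0],0])
f=lambda p:((p-B)@xb,(p-B)@yb,p[2])
p=np.array(s["eef_pos"]);a=s["eef_rot"][2];e=p+.154*np.array([np.cos(a),np.sin(a),0])+[0,0,.028];pr("eye pred b",f(e),"tcp b",f(p))
o,d=ray(S,[(296.3,186.6)]);q=(o+(((B-o)@xb+f(e)[0])/(d@xb))[:,None]*d)[0];pr("eye seen",f(q))
g=cv2.cvtColor(S["pixels"],cv2.COLOR_RGB2GRAY)[178:198,288:306];print(g)
E
```

```text
eye pred b [-0.2561, 0.0007, 0.1358] tcp b [-0.4101, 0.0011, 0.1078]
eye seen [-0.2561, -0.0002, 0.1375]
[[ 45  44  41  44  43  41  43  43  44  40  43  41  42  41  44  42  44  45]
 [ 39  45  42  43  40  41  45  44  39  34  31  30  37  43  44  44  43  45]
 [ 40  41  42  41  41  42  39  37  35  94 173 170  33  40  42  40  40  42]
 [ 34  40  41  40  42  43  38  35  43  85 120 109  44  39  41  43  39  41]
 [ 34  40  41  42  41  37  29  39  82 108 106  95  47  38  40  44  41  37]
 [ 33  40  39  43  36  26  88 164 168 103 105  97  50  40  41  40  42  42]
 [ 41  40  41  38  30  89 163 169 103  69  85  98  43  35  35  36  40  41]
 [ 39  42  40  38  69 147 172 107  72  44  87  98  50  17  21  25  30  35]
 [ 40  42  43  38  50  94 116  93  42  57 100 110 166 222 212 153  72  19]
 [ 40  41  41  37  47  87 104  75  24  64 111 118 140 125 123 122 176 220]
 [ 40  41  37  38  49  89 104  67  60 113 113 104 106 100 103 105 116 126]
 [ 43  40  40  36  52  90 108 112 153 167 101 103 105 104 105 107 104 103]
 [ 39  41  40  36  41  80 109 105 106 113 103 104 103 105 108 107 107 105]
 [ 44  42  40  38  39  80 111 104 100 103 103 104 104 104 106 108 107 106]
 [ 46  40  38  37  40  78 110 103 103 103 103 104 106 105 107 108 107 106]
 [ 28  40  38  37  37  76 110 105 104 103 105 105 105 103 102 104 107 107]
 [ 26  41  35  36  76 108 107 105 102 105 107 104 103 119 139 105 102 104]
 [ 21  39  42  76 108 106 103 103 101 104 103 105 102 105 110 106 122 138]
 [ 41  39  40 101 169 171 101 103 104 103 103 101 106 106 107 107 108 113]
 [ 41  38  43  80 121 117 107 109 107 104  99 100 100 102 104 107 108 106]]
```

apply_moves --pt "-0.051 -0.006 0.089 0 0 0 0" --pt "-0.051 -0.006 0.089 0 0 0 0" --pt "-0.051 -0.006 0.089 0 0 0 0" --pt "0.12 0 0.07 0 0 0 0" --pt "0.12 0 0.07 0 0 0 0"

```text
t: 8.57
eef_pos: [0.6278, 0.0928, 0.0685]
eef_rot: [-3.132, -0.528, 1.904]
force: [1.6, 1.1, -1.6]
grip_width: 0.117
finger_force: 88.1
```

apply_moves --pt "0.12 0 0.07 0 0 0 0" --pt "0.12 0 0.07 0 0 0 0" --pt "0.12 0 0.07 0 0 0 0" --pt "0.12 0 0.07 0 0 0 0" --pt "0 0 0 0 0 0 0"

```text
t: 8.98
eef_pos: [0.6044, 0.1597, 0.0706]
eef_rot: [-3.134, -0.528, 1.91]
force: [-0.5, -0.6, -1.2]
grip_width: 0.121
finger_force: 88.2
```

apply_moves --pt "0 0 0 0 0 0 0" --pt "0 0 0 0 0 0 0" --pt "0 0 0 0 0 0 0" --pt "0 0 0 0 0 0 0" --pt "0 0 0 0 0 0 0"

```text
t: 9.4
eef_pos: [0.6069, 0.1556, 0.0705]
eef_rot: [-3.135, -0.526, 1.907]
force: [0.1, -0.4, -0.3]
grip_width: 0.118
finger_force: 88.2
```

```bash
cat >> h.py <<'E'
B=np.array([.507,.449,0]);xb=np.array([np.cos(1.909),np.sin(1.909),0]);yb=np.array([-xb[1],xb[0],0])
f=lambda p:np.array([(p-B)@xb,(p-B)@yb,p[2]])
def stat():
    s=manip.sense();p=np.array(s["eef_pos"]);a=s["eef_rot"][2];e=p+.154*np.array([np.cos(a),np.sin(a),0])+[0,0,.028]
    pr("t",s["t"],"tcp b",f(p),"eye b",f(e),"rot",s["eef_rot"],"F",s["force"])
E
python3 - <<'E'
from h import *
S=eyes.read_camera("side");stat()
cv2.imwrite("pics/s5.png",cv2.resize(S["pixels"][150:220,250:330,::-1],None,fx=8,fy=8,interpolation=cv2.INTER_CUBIC))
E
```

```text
t 9.45 tcp b [-0.3098, 0.0031, 0.0705] eye b [-0.1558, 0.0028, 0.0985] rot [-3.1353, -0.5263, 1.9067] F [0.2538, 0.0594, -0.9987]
```

View pics/s5.png

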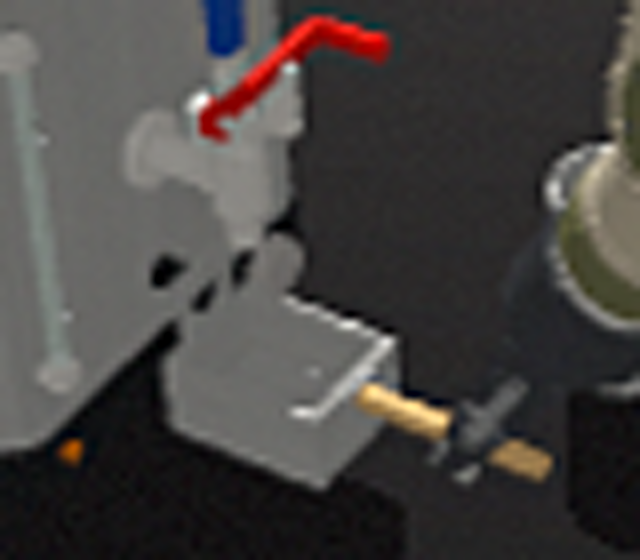

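Peg tip at about (271,184); the eye hole is just in front of it at (276,187), in line. Pushing in.

apply_moves --pt "0.04 0 0.023 0 0 0 0" --pt "0.04 0 0.023 0 0 0 0" --pt "0.04 0 0.023 0 0 0 0" --pt "0.04 0 0.023 0 0 0 0" --pt "0 0 0 0 0 0 0"

```text
t: 9.87
eef_pos: [0.5983, 0.1786, 0.0709]
eef_rot: [-3.135, -0.527, 1.909]
force: [0.3, -0.0, -1.7]
grip_width: 0.119
finger_force: 88.1
```

```bash
python3 -c "
from h import *
eyes.read_camera('top');eyes.read_camera('top');stat()"
```

```text
t 9.9667 tcp b [-0.2864, 0.0034, 0.0708] eye b [-0.1324, 0.0033, 0.0988] rot [-3.1353, -0.5263, 1.9086] F [-0.104, -0.2661, -1.8287]
```

apply_moves --pt "0.015 0 0.008 0 0 0 0" --pt "0.015 0 0.008 0 0 0 0" --pt "0 0 0 0 0 0 0" --pt "0 0 0 0 0 0 0" --pt "0 0 0 0 0 0 0"

```text
t: 10.38
eef_pos: [0.5978, 0.1809, 0.0709]
eef_rot: [-3.135, -0.526, 1.907]
force: [0.1, -0.7, -0.9]
grip_width: 0.119
finger_force: 88.1
```

apply_moves --pt "0.015 0 0.008 0 0 0 0" --pt "0.01 0 0.006 0 0 0 0" --pt "0 0 0 0 0 0 0" --pt "0 0 0 0 0 0 0" --pt "0 0 0 0 0 0 0"

```text
t: 10.8
eef_pos: [0.5974, 0.1832, 0.0708]
eef_rot: [-3.136, -0.524, 1.908]
force: [2.0, -4.7, -2.6]
grip_width: 0.12
finger_force: 88.4
```

apply_moves --pt "-0.015 0 -0.009 0 0 0 0" --pt "-0.019 0 0.032 0 0 0 0" --pt "-0.019 0 0.032 0 0 0 0" --pt "-0.015 0 0.025 0 0 0 0" --pt "0 0 0 0 0 0 0"

```text
t: 11.22
eef_pos: [0.597, 0.1824, 0.0579]
eef_rot: [-3.135, -0.528, 1.907]
force: [0.9, -1.1, 0.4]
grip_width: 0.117
finger_force: 88.2
```

```bash
python3 -c "
from h import *
eyes.read_camera('top');eyes.read_camera('top');eyes.read_camera('top');stat()"
```

```text
t 11.3667 tcp b [-0.2815, 0.0033, 0.0586] eye b [-0.1275, 0.0031, 0.0866] rot [-3.1353, -0.5269, 1.9076] F [0.1755, -0.376, 0.5899]
```

apply_moves --pt "0 0 0 0 0 0 0.3" --pt "0 0 0 0 0 0 0.5" --pt "0 0 0 0 0 0 0.6" --pt "0 0 0 0 0 0 0.6" --pt "0 0 0 0 0 0 0.6"

```text
t: 11.78
eef_pos: [0.5972, 0.1822, 0.0586]
eef_rot: [-3.135, -0.527, 1.908]
force: [-0.0, 0.1, 0.7]
grip_width: 0.598
finger_force: 0.0
```

apply_moves --pt "0 0 -0.1 0 0 0 0.6" --pt "0 0 -0.2 0 0 0 0.6" --pt "0 0 -0.3 0 0 0 0.6" --pt "0 0 -0.2 0 0 0 0.6" --pt "0 0 0 0 0 0 0.6"

```text
t: 12.2
eef_pos: [0.6171, 0.1347, 0.1463]
eef_rot: [3.139, -0.523, 1.909]
force: [0.2, 0.3, 2.0]
grip_width: 0.599
finger_force: 0.0
```

```bash
python3 - <<'E'
from h import *
S=eyes.read_camera("side");W=eyes.read_camera("wrist");stat()
cv2.imwrite("pics/s6.png",np.hstack([cv2.resize(S["pixels"][150:220,250:330,::-1],(448,392),interpolation=cv2.INTER_CUBIC),cv2.resize(W["pixels"][:,:,::-1],(350,219))] if 0 else [cv2.resize(S["pixels"][150:220,250:330,::-1],(420,368),interpolation=cv2.INTER_CUBIC),cv2.resize(W["pixels"][:,130:510,::-1],(350,368))]))
E
```

```text
t 12.3 tcp b [-0.3307, 0.0022, 0.1423] eye b [-0.1767, 0.002, 0.1703] rot [-3.1377, -0.5254, 1.9078] F [0.3657, -0.1606, -0.6071]
```

View pics/s6.png

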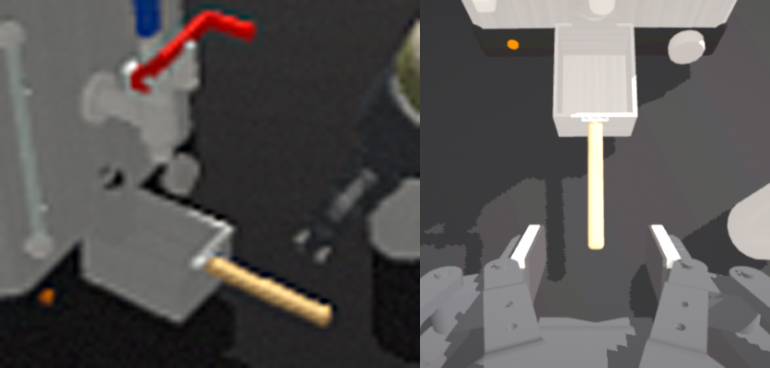

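Side/wrist views: the cup hangs level on the peg against the panel, under the spout, and the fingers are clear. Now the catch: rise, then approach above the pin.

apply_moves --pt "0.105 0.082 -0.18 0 0 0 0.5" --pt "0.105 0.082 -0.18 0 0 0 0.5" --pt "0.105 0.082 -0.18 0 0 0 0.5" --pt "0.105 0.082 -0.18 0 0 0 0.5" --pt "0.105 0.082 -0.18 0 0 0 0.5"

```text
t: 12.72
eef_pos: [0.6601, 0.1547, 0.2657]
eef_rot: [-3.132, -0.528, 1.907]
force: [0.5, 0.4, 0.0]
grip_width: 0.498
finger_force: 0.0
```

apply_moves --pt "0.105 0.082 -0.18 0 0 0 0.5" --pt "0.2 0 0.116 0 0 0 0.5" --pt "0.2 0 0.116 0 0 0 0.5" --pt "0 0 0 0 0 0 0.5" --pt "0 0 0 0 0 0 0.5"

```text
t: 13.13
eef_pos: [0.6502, 0.2116, 0.29]
eef_rot: [-3.133, -0.527, 1.91]
force: [0.7, -0.3, -0.5]
grip_width: 0.501
finger_force: 0.0
```

```bash
python3 - <<'E'
from h import *
for i in range(3):W=eyes.read_camera("wrist")
stat()
r=px(W,(0,150,60),(8,255,255),(0,0,640,400));r2=px(W,(172,150,60),(180,255,255),(0,0,640,400));r=np.r_[r,r2];print(len(r),r.min(0),r.max(0))
# pin = red pixels off the bar: list rows extents
for v in range(int(r[:,1].min()),int(r[:,1].max())+1,6):
    a=r[r[:,1]==v,0];print(v,len(a),a.min() if len(a) else 0,a.max() if len(a) else 0,end=" | ")
b=px(W,(105,120,40),(128,255,255),(0,0,640,400));print("blue",len(b),b.min(0),b.max(0)) if len(b) else 0
E
```

```text
t 13.2833 tcp b [-0.2742, -0.0566, 0.29] eye b [-0.1202, -0.057, 0.318] rot [-3.1328, -0.5269, 1.9064] F [0.7564, -0.5698, 0.1095]
2776 [192. 142.] [338. 206.]
142 4 200.0 203.0 | 148 137 193.0 329.0 | 154 137 193.0 329.0 | 160 28 194.0 336.0 | 166 18 319.0 336.0 | 172 18 319.0 336.0 | 178 19 319.0 337.0 | 184 20 319.0 338.0 | 190 20 319.0 338.0 | 196 20 319.0 338.0 | 202 20 319.0 338.0 | blue 2127 [194.  63.] [249. 132.]
```

```bash
python3 - <<'E'
from h import *
W=eyes.read_camera("wrist");stat()
for p in onz(W,[(327.5,166),(328.5,204)],.228): pr("pin",f(p))
for p in onz(W,[(193,151)],.228): pr("pivot end",f(p))
E
```

```text
t 13.3333 tcp b [-0.2746, -0.0567, 0.2903] eye b [-0.1206, -0.0571, 0.3183] rot [-3.1333, -0.5268, 1.9061] F [0.8416, 0.2414, -1.2644]
pin [-0.1972, -0.06, 0.228]
pin [-0.2239, -0.0606, 0.228]
pivot end [-0.1859, 0.0329, 0.228]
```

apply_moves --pt "0.138 0.023 0.08 0 0 0 0.5" --pt "0.138 0 0.08 0 0 0 0.5" --pt "0.138 0 0.08 0 0 0 0.5" --pt "0 0 0 0 0 0 0.5" --pt "0 0 0 0 0 0 0.5"

```text
t: 13.75
eef_pos: [0.6349, 0.2644, 0.2911]
eef_rot: [-3.135, -0.526, 1.908]
force: [-0.3, -0.5, -1.1]
grip_width: 0.502
finger_force: 0.0
```

apply_moves --pt "-0.087 0 0.15 0 0 0 0.5" --pt "-0.087 0 0.15 0 0 0 0.5" --pt "-0.087 0 0.15 0 0 0 0.5" --pt "0 0 0 0 0 0 0.5" --pt "0 0 0 0 0 0 0.5"

```text
t: 14.17
eef_pos: [0.6346, 0.263, 0.2277]
eef_rot: [-3.131, -0.527, 1.904]
force: [0.0, -0.3, 0.6]
grip_width: 0.497
finger_force: 0.0
```

apply_moves --pt "0 0 0 0 0 0 0.5" --pt "0 0 0 0 0 0 0.3" --pt "0 0 0 0 0 0 0.2" --pt "0 0 0 0 0 0 0" --pt "0 0 0 0 0 0 0" --grip_force 20

```text
t: 14.58
eef_pos: [0.6365, 0.2644, 0.2304]
eef_rot: [-3.141, -0.526, 1.91]
force: [5.1, -0.0, 2.4]
grip_width: 0.131
finger_force: 21.9
```

apply_moves --pt "0 0 0 0 0 0 0" --pt "0 0 0 0 0 0 0" --pt "0 0 0 0 0 0 0" --pt "0 0 0 0 0 0 0" --pt "0 0 0 0 0 0 0"

```text
t: 15.0
eef_pos: [0.6365, 0.2645, 0.2304]
eef_rot: [-3.141, -0.526, 1.91]
force: [5.1, 0.7, 1.6]
grip_width: 0.134
finger_force: 22.0
```

```bash
python3 -c "
from h import *
stat();pr(manip.sense()['grip_width'],manip.sense()['q'])"
```

```text
t 15.0 tcp b [-0.217, -0.0609, 0.2304] eye b [-0.063, -0.0608, 0.2584] rot [-3.141, -0.5257, 1.9102] F [5.1215, 0.7162, 1.5561]
0.1335 [0.0734, 0.621, 0.3875, 1.4892, 0.5053, 1.2653]
```

apply_moves --pt "0.045 -0.012 -0.078 0 0 0 0" --pt "0.045 -0.012 -0.078 0 0 0 0" --pt "0.042 -0.035 -0.073 0 0 0 0" --pt "0.042 -0.035 -0.073 0 0 0 0" --pt "0 0 0 0 0 0 0"

```text
t: 15.42
eef_pos: [0.6263, 0.2608, 0.2745]
eef_rot: [3.139, -0.525, 1.912]
force: [8.1, 1.8, 3.1]
grip_width: 0.131
finger_force: 21.6
```

apply_moves --pt "0.036 -0.056 -0.063 0 0 0 0" --pt "0.036 -0.056 -0.063 0 0 0 0" --pt "0.028 -0.072 -0.048 0 0 0 0" --pt "0.028 -0.072 -0.048 0 0 0 0" --pt "0 0 0 0 0 0 0"

```text
t: 15.83
eef_pos: [0.5977, 0.2505, 0.3067]
eef_rot: [3.135, -0.526, 1.913]
force: [9.5, 0.4, 10.1]
grip_width: 0.129
finger_force: 22.1
```

```bash
python3 -c "
from h import *
stat();pr(manip.sense()['grip_width'],manip.sense()['q'])
W=eyes.read_camera('wrist');S=eyes.read_camera('side')
for n,c in(('W',W),('S',S)):
    r=px(c,(0,150,60),(8,255,255),(0,0,640,400) if n=='W' else (255,120,70,60));b=px(c,(105,120,40),(128,255,255),(0,0,640,400) if n=='W' else (255,120,70,60))
    for k,a in(('r',r),('b',b)):
        if len(a):pr(n,k,len(a),a.min(0),a.max(0),a.mean(0))
"
```

```text
t 15.8333 tcp b [-0.2173, -0.0197, 0.3067] eye b [-0.0633, -0.019, 0.3347] rot [3.1348, -0.5258, 1.9133] F [9.4734, 0.3574, 10.1375]
0.1286 [0.0557, 0.52, 0.4025, 1.6088, 0.5044, 1.2456]
W r 3319 [244.0, 206.0] [333.0, 296.0] [306.1922, 245.0844]
W b 1111 [268.0, 183.0] [306.0, 219.0] [285.9424, 198.8119]
S r 60 [275.0, 141.0] [291.0, 166.0] [279.4333, 153.5]
S b 40 [275.0, 143.0] [279.0, 156.0] [276.525, 147.9]
```

apply_moves --pt "0.027 -0.088 -0.047 0 0 0 0" --pt "0.027 -0.088 -0.047 0 0 0 0" --pt "0.006 -0.093 -0.011 0 0 0 0" --pt "0.006 -0.093 -0.011 0 0 0 0" --pt "0 0 0 0 0 0 0"

```text
t: 16.35
eef_pos: [0.553, 0.2347, 0.3184]
eef_rot: [-3.133, -0.525, 1.906]
force: [1.4, -3.4, 2.7]
grip_width: 0.129
finger_force: 21.4
```

apply_moves --pt "-0.006 -0.093 0.011 0 0 0 0" --pt "-0.006 -0.093 0.011 0 0 0 0" --pt "-0.018 -0.086 0.031 0 0 0 0" --pt "-0.018 -0.086 0.031 0 0 0 0" --pt "0 0 0 0 0 0 0"

```text
t: 16.77
eef_pos: [0.5131, 0.2205, 0.3053]
eef_rot: [-3.132, -0.525, 1.906]
force: [1.8, -4.0, -2.6]
grip_width: 0.131
finger_force: 20.7
```

Forces are small; continuing down the far side.

apply_moves --pt "-0.029 -0.074 0.049 0 0 0 0" --pt "-0.029 -0.074 0.049 0 0 0 0" --pt "-0.037 -0.057 0.064 0 0 0 0" --pt "-0.037 -0.057 0.064 0 0 0 0" --pt "0 0 0 0 0 0 0"

```text
t: 17.18
eef_pos: [0.4859, 0.2107, 0.2739]
eef_rot: [-3.138, -0.526, 1.908]
force: [8.3, 2.1, -3.7]
grip_width: 0.129
finger_force: 19.9
```

apply_moves --pt "0 0 0 0 0 0 0.3" --pt "0 0 0 0 0 0 0.4" --pt "0 0 0 0 0 0 0.4" --pt "0.06 0 -0.104 0 0 0 0.4" --pt "0.06 0 -0.104 0 0 0 0.4"

```text
t: 17.6
eef_pos: [0.4838, 0.211, 0.3039]
eef_rot: [-3.132, -0.528, 1.906]
force: [0.7, 0.0, -0.4]
grip_width: 0.4
finger_force: 0.0
```

apply_moves --pt "0.1 0 -0.173 0 0 0 0.4" --pt "0.1 0 -0.173 0 0 0 0.4" --pt "0.1 0 -0.173 0 0 0 0.4" --pt "-0.13 0 -0.075 0 0 0 0.4" --pt "-0.13 0 -0.075 0 0 0 0.4"

```text
t: 18.02
eef_pos: [0.497, 0.1773, 0.3782]
eef_rot: [-3.139, -0.525, 1.912]
force: [0.2, -0.5, -0.3]
grip_width: 0.401
finger_force: 0.0
```

```bash
python3 - <<'E'
from h import *
for i in range(3): W=eyes.read_camera('wrist')
T=eyes.read_camera('top');S=eyes.read_camera('side');stat();pr(manip.sense()['q'])
for n,c,bx in(('W',W,(0,0,640,400)),('T',T,(215,160,60,80)),('S',S,(240,120,80,80))):
    r=px(c,(0,150,60),(8,255,255),bx);b=px(c,(105,120,40),(128,255,255),bx)
    for k,a in(('r',r),('b',b)):
        if len(a):pr(n,k,len(a),a.min(0),a.max(0),a.mean(0))
    if n!='S':
        i=r[:,0].argmin() if n=='W' else r[:,1].argmax()
    if n=='W' and len(r): pr([f(p) for p in onz(c,[r[r[:,0].argmin()],r[r[:,0].argmax()],r[r[:,1].argmax()]],.228)])
    if n=='W' and len(b): pr('blue top',[f(p) for p in onz(c,[b.mean(0),b.min(0),b.max(0)],.295)])
E
```

```text
t 18.2667 tcp b [-0.2531, 0.0998, 0.3759] eye b [-0.0991, 0.0995, 0.4039] rot [-3.1343, -0.5272, 1.907] F [0.3194, 0.2281, 0.0122]
[-0.0675, 0.3174, 0.2589, 1.7445, 0.4778, 1.1083]
W r 1635 [306.0, 203.0] [413.0, 252.0] [344.8165, 217.2171]
W b 1000 [430.0, 165.0] [473.0, 198.0] [451.465, 181.33]
[[-0.1919, 0.1143, 0.228], [-0.1844, 0.0151, 0.228], [-0.2259, 0.1076, 0.228]]
blue top [[-0.1826, 0.0048, 0.295], [-0.1698, 0.0195, 0.295], [-0.1953, -0.0095, 0.295]]
T r 136 [245.0, 204.0] [267.0, 233.0] [254.7794, 222.875]
T b 54 [233.0, 193.0] [241.0, 201.0] [236.5, 196.9259]
S r 86 [263.0, 162.0] [278.0, 180.0] [269.3372, 172.0581]
S b 34 [276.0, 147.0] [279.0, 156.0] [277.5588, 151.9412]
```

Catch is over (pin end at y_b ≈ +0.108, level on the far side). Now line up over the lever, tool leaning 20°.

apply_moves --pt "0 0.207 0 0 0 0 0.7" --pt "0 0.207 0 0 0 0 0.7" --pt "0 0.207 0 0 0 0 0.7" --pt "0 0.207 0 0 -0.167 0 0.7" --pt "0 0 0 0 -0.167 0 0.7"

```text
t: 18.68
eef_pos: [0.5939, 0.2106, 0.3717]
eef_rot: [-3.132, -0.35, 1.907]
force: [-1.4, -0.1, -1.9]
grip_width: 0.696
finger_force: 0.0
```

```bash
python3 - <<'E'
from h import *
for i in range(5): W=eyes.read_camera('wrist')
stat();b=px(W,(105,120,40),(128,255,255),(0,0,640,400));pr(len(b),b.min(0),b.max(0),'blue top',[f(p) for p in onz(W,[b.mean(0),b.min(0),b.max(0)],.297)])
E
```

```text
t 18.9333 tcp b [-0.2526, 0.0012, 0.3757] eye b [-0.0986, 0.0013, 0.4037] rot [-3.1349, -0.3536, 1.9094] F [-0.4823, -0.1114, -0.3651]
687 [315.0, 145.0] [339.0, 174.0] blue top [[-0.1808, -0.0019, 0.297], [-0.1709, 0.0063, 0.297], [-0.1913, -0.0103, 0.297]]
```

apply_moves --pt "0.189 0.025 0.07 0 0 0 0.7" --pt "0.189 0 0.07 0 0 0 0.7" --pt "0.189 0 0.07 0 0 0 0.7" --pt "0 0 0 0 0 0 0.7" --pt "0 0 0 0 0 0 0.7"

```text
t: 19.35
eef_pos: [0.5683, 0.2793, 0.3754]
eef_rot: [-3.135, -0.353, 1.91]
force: [0.1, -0.6, 0.2]
grip_width: 0.701
finger_force: 0.0
```

apply_moves --pt "-0.071 0 0.191 0 0 0 0.7" --pt "-0.071 0 0.191 0 0 0 0.7" --pt "-0.071 0 0.191 0 0 0 0.7" --pt "-0.071 0 0.191 0 0 0 0.7" --pt "0 0 0 0 0 0 0.7"

```text
t: 19.77
eef_pos: [0.5669, 0.2764, 0.2719]
eef_rot: [-3.126, -0.353, 1.903]
force: [-0.1, 0.1, -1.1]
grip_width: 0.702
finger_force: 0.0
```

apply_moves --pt "0 0 0 0 0 0 0.6" --pt "0 0 0 0 0 0 0.4" --pt "0 0 0 0 0 0 0.2" --pt "0 0 0 0 0 0 0" --pt "0 0 0 0 0 0 0" --grip_force 60

```text
t: 20.18
eef_pos: [0.5699, 0.2785, 0.2796]
eef_rot: [-3.14, -0.351, 1.91]
force: [-0.0, -2.6, 5.0]
grip_width: 0.202
finger_force: 58.8
```

apply_moves --pt "0 0 0 0 0 0 0" --pt "0 0 0 0 0 0 0" --pt "0 0 0 0 0 0 0" --pt "0 0 0 0 0 0 0" --pt "0 0 0 0 0 0 0"

```text
t: 20.6
eef_pos: [0.5699, 0.2785, 0.2796]
eef_rot: [-3.14, -0.351, 1.91]
force: [-0.0, -3.1, 6.6]
grip_width: 0.202
finger_force: 59.0
```

```bash
python3 -c "
from h import *
stat();pr(manip.sense()['grip_width'],manip.sense()['q'])"
```

```text
t 20.6 tcp b [-0.1817, -0.0028, 0.2796] eye b [-0.0277, -0.0027, 0.3076] rot [-3.1399, -0.3506, 1.91] F [-0.0496, -3.1413, 6.6431]
0.202 [0.1736, 0.4419, 0.268, 1.4588, 0.3453, 1.3942]
```

apply_moves --pt "-0.049 0 -0.016 0 0.158 0 0" --pt "-0.049 0 -0.016 0 0.158 0 0" --pt "-0.049 0 -0.016 0 0.158 0 0" --pt "0 0 0 0 0 0 0" --pt "0 0 0 0 0 0 0"

```text
t: 21.02
eef_pos: [0.5762, 0.261, 0.2763]
eef_rot: [-3.137, -0.602, 1.906]
force: [0.5, 2.0, 4.5]
grip_width: 0.202
finger_force: 62.7
```

```bash
python3 -c "
from h import *
stat();pr(manip.sense()['grip_width'],manip.sense()['q'])"
```

```text
t 21.0167 tcp b [-0.2003, -0.0029, 0.2763] eye b [-0.0463, -0.0034, 0.3043] rot [-3.1373, -0.6022, 1.9061] F [0.5291, 2.0183, 4.487]
0.2016 [0.0473, 0.505, 0.2742, 1.5377, 0.5727, 1.2231]
```

Tracks well; continue to the stop.

apply_moves --pt "-0.049 0 -0.016 0 0.158 0 0" --pt "-0.049 0 -0.016 0 0.158 0 0" --pt "-0.049 0 -0.016 0 0.158 0 0" --pt "0 0 0 0 0 0 0" --pt "0 0 0 0 0 0 0"

```text
t: 21.43
eef_pos: [0.5819, 0.245, 0.2684]
eef_rot: [-3.134, -0.85, 1.903]
force: [1.3, 4.0, 1.3]
grip_width: 0.197
finger_force: 65.1
```

apply_moves --pt "-0.049 0 -0.016 0 0.158 0 0" --pt "-0.049 0 -0.016 0 0.158 0 0" --pt "0 0 0 0 0 0 0" --pt "0 0 0 0 0 0 0" --pt "0 0 0 0 0 0 0"

```text
t: 21.85
eef_pos: [0.585, 0.2363, 0.262]
eef_rot: [-3.134, -1.014, 1.905]
force: [2.3, 6.2, -0.9]
grip_width: 0.198
finger_force: 64.3
```

```bash
python3 - <<'E'
from h import *
for i in range(3): S=eyes.read_camera('side')
W=eyes.read_camera('wrist');T=eyes.read_camera('top');stat();s=manip.sense();pr(s['grip_width'],s['finger_force'],s['q'])
p=f(np.array(s['eef_pos']));pr('phi',np.arctan2(-.18-p[0],p[2]-.205),'r',np.hypot(-.18-p[0],p[2]-.205))
for n,c,bx in(('T',T,(215,160,60,80)),('S',S,(240,120,80,80))):
    r=px(c,(0,150,60),(8,255,255),bx)
    if len(r):pr(n,len(r),r.min(0),r.max(0),r.mean(0))
h=px(S,(8,80,110),(25,255,255),(270,185,40,40));
if len(h):pr('cup handle side px',len(h),h.mean(0),onz(S,[h.mean(0)],.063)[0]);pr(f(onz(S,[h.mean(0)],.063)[0]))
E
```

```text
t 22.1 tcp b [-0.2264, -0.003, 0.2621] eye b [-0.0724, -0.0033, 0.2901] rot [-3.1362, -1.0129, 1.9071] F [3.1121, 5.7943, -2.2468]
0.1976 64.2462 [-0.1052, 0.7136, 0.3399, 1.8037, 0.8706, 0.8372]
phi 0.6822 r 0.0736
T 142 [245.0, 204.0] [267.0, 232.0] [254.8873, 222.5423]
S 87 [263.0, 162.0] [278.0, 180.0] [269.3448, 172.0575]
cup handle side px 76 [299.25, 204.0658] [0.5886, 0.1897, 0.063]
[-0.2717, 0.0091, 0.063]
```

apply_moves --pt "-0.01 0 -0.003 0 0 0 0" --pt "-0.008 0 -0.003 0 0 0 0" --pt "0 0 0 0 0 0 0" --pt "0 0 0 0 0 0 0" --pt "0 0 0 0 0 0 0"

```text
t: 22.52
eef_pos: [0.585, 0.2361, 0.2619]
eef_rot: [-3.136, -1.015, 1.907]
force: [1.6, 11.6, 0.5]
grip_width: 0.201
finger_force: 63.8
```

```bash
python3 - <<'E'
from h import *
S=eyes.read_camera('side');stat()
h=px(S,(8,80,110),(25,255,255),(270,185,45,40))
P=np.array([f(p) for p in onz(S,h,.061)])
u=np.linalg.svd(P[:,:2]-P[:,:2].mean(0),full_matrices=False)[2][0];pr('handle',len(P),P.mean(0),P.min(0),P.max(0),'slope y/x',u[1]/u[0])
for i in range(5): eyes.read_camera('top')
stat()
E
```

```text
t 22.5667 tcp b [-0.2267, -0.003, 0.2619] eye b [-0.0727, -0.0033, 0.2899] rot [-3.1363, -1.0153, 1.907] F [0.4516, 10.8022, 1.6908]
handle 87 [-0.2771, 0.0074, 0.061] [-0.3311, -0.0036, 0.061] [-0.2225, 0.0181, 0.061] slope y/x -0.0572
t 22.8167 tcp b [-0.2267, -0.003, 0.2618] eye b [-0.0727, -0.0033, 0.2898] rot [-3.1363, -1.0153, 1.9071] F [0.9964, 10.5708, 2.7951]
```

The lever is on its stop: the last pull raised the force without moving it. The cup hangs and the catch is over, so I'm handing in.

```bash
python3 -c "
from plant import ticket
print(ticket.finish_job())"
```

```text
the job is handed in; nothing more can be done
None
```

I handed the job in at about 23 s of the 61 s allowed: the cup hangs on the peg, the red catch is flipped to its far side, and the gripper is holding the blue lever open at its stop; no pass or fail verdict came back.

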